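Load a cheese wheel into the marking press and stamp it

TASK

Slide the cheese on the press's infeed deck that fits the recess of the white carriage plate into that recess, without lifting it, until it lies fully down and flat. Then push the carriage all the way in under the stamp and bring the hand lever down to its stop, leaving the press closed on the cheese. Leave the other cheeses and the things on the bench where they are.

Things in the scene. Friction and masses are not known exactly. Their poses are not given: they have to be found in the camera images.
- press: Bench marking press for cheese, fixed: steel infeed deck, then a carriage on rails, then a grey C-frame rack-and-pinion press, in one line along its own +y (robot's left; yaw up to 0.1 rad). Origin: on the table below the recess centre when the carriage is out; z up, x away from the robot. Deck: x -170..170, y -360..-82 mm, flat, top 50 mm above the table, no rims.
- ram_axis (a point): Point on the ram's vertical axis, 50 mm above the table, at x 0, y 200 mm from the press origin; axes as the press's. From it: the press column stands at x 112..168, y -40..40 mm; the press head at x -43..115, y -38..38 mm, 167..245 mm above the table, with the 24 mm square steel ram rising out of it to 281 mm.
- carriage (a joint): Sliding carriage position in m: 0 = out, at the loading place beside the deck; 0.20 = pushed fully in under the stamp, against its end stop. Moves along the press's +y; stiff (about 7 N), stays where left.
- nest (a point): Centre of the floor of the round recess in the carriage's white plastic plate; axes as the press's, moves with the carriage. Plate 170 (x) by 160 (y) mm, its top 0.5 mm below the deck top and, when out, 2 mm from the deck's edge. Recess 125 mm in diameter, 12 mm deep, chamfered mouth.
- post (a point): Push post of the carriage: a point 12 mm below the centre of the black ball (25 mm) on a 12 mm steel post on the carriage's robot side, x -125, y -50 mm from the recess centre. Ball centre 105 mm above the table; the post rises from a lug whose top is 42 mm above the table. Push it along the press's +y to move the carriage.
- lever (a joint): Hand lever angle in rad: 0 = up (arm 45 degrees above level, towards the robot), grows as it swings down towards the robot, 1.2 = fully down at its stop. The stamp sinks 30 mm per rad. Stays where left; needs 3 to 7 N at the grip.
- lever_grip (a point): Middle of the lever's black grip, a round bar 22 mm thick and 80 mm long, level, parallel to the press's y axis, 170 mm from the lever's axis.
- lever_hinge (a point): Point on the lever's fixed axis, which runs along the press's y, 206 mm above the table and 54 mm beyond the ram on the press's +y side; the steel arm (14 mm rod) swings at this y, the grip's middle 58 mm further along +y.
- stamp: Round brass stamp, 68 mm, on the ram's foot; sprung (up to 12 mm, about 4 to 18 N). Origin at the centre of its pressing face, which hangs 113 mm above the table at lever 0.
- wheel: Round cheese wheel, tan rind, 120 mm across, 45 mm high, about 0.5 kg, standing flat on the deck (right or left of the square one). Origin at the centre of its underside. It is the one that fits the recess.
- square_cheese: Square cheese of the same tan rind, 115 by 115 by 40 mm, on the deck beside the wheel. Origin at the centre of its underside. Does not fit; stays where it is.
- large_wheel: Grey-brown wheel, 160 mm across, 60 mm high, on the 24 mm thick wooden board to the left of the press. Stays.
- low_wheel: Orange wheel, 100 mm across, 30 mm high, on the same board. Stays.
- brush: Wooden brush lying on the bench to the right. Stays.
- trier: Cheese trier: wooden grip 25 mm thick and 13 mm steel rod, 185 mm long in all, lying on the bench at the left, on the robot's side of the press. Stays.
- bowl: Steel bowl, 110 mm across, 45 mm high, on the bench at the left, on the robot's side of the wooden board. Stays.
- jar: Capped jar, 70 mm across, 95 mm high, on the bench at the left. Stays.
Not all that is in view belongs to the job. What is shaped like the wheel but blue is not meant.

How it is judged:
On the way, in this order (a step that is already met when the one before it is completed fails the run):
1. the round wheel lies fully down and flat in the recess, the press still open (z of wheel in the frame of nest below 0.003 m and horizontal distance between wheel and nest below 0.005 m and angle between wheel's own z axis and vertical below 0.035 rad and value of joint carriage below 0.12 m and value of joint lever below 0.6 rad), for 0.2 s.
2. the carriage is pushed home with the wheel still in its recess, the press still open (value of joint carriage above 0.194 m and z of wheel in the frame of nest below 0.003 m and horizontal distance between wheel and nest below 0.005 m and value of joint lever below 0.6 rad), for 0.2 s.
At the end, for the whole second after the job is handed in: The round wheel lies in the recess (centred within 5 mm, down within 3 mm, level within 2 degrees), the carriage is home within 6 mm of its stop, the lever is within 0.1 rad of its lower stop and the stamp presses on the wheel with more than 2 N; nothing moves (z of wheel in the frame of nest below 0.003 m and horizontal distance between wheel and nest below 0.005 m and angle between wheel's own z axis and vertical below 0.035 rad and value of joint carriage above 0.194 m and value of joint lever above 1.1 rad and contact force between stamp and wheel above 2 N and linear speed of wheel below 0.01 m/s); the robot touches nothing.
It fails at once if the wheel is lifted more than 30 mm above the deck or tipped up by more than 25 degrees (z of wheel in the frame of press above 0.08 m or angle between wheel's own z axis and vertical above 0.44 rad).
It fails at once if the square cheese is moved more than 30 mm (distance of square_cheese from where it was at the start of the episode above 0.03 m).
It fails at once if another thing on the bench is moved more than 40 mm (distance of any of large_wheel, low_wheel, brush, trier, bowl, jar from where it was at the start of the episode above 0.04 m).
It also fails if it takes over 61 s, if anything falls off the work surface, if the arm or the gripper's body presses on something with over 40 N, if the wrist force passes 120 N, or if a joint passes its speed limit or range.

ROBOT

A 6-joint arm with a two-finger parallel gripper is mounted at the origin on the work surface. World frame = base frame: x ahead of the robot, y to its left, z up, the work surface at z = 0. Lengths are in m, angles in rad, forces in N, time in s.
With the tool pointing down it reaches from about 0.325 to 0.775 m from the base axis. Payload 9.3 kg.
Tool frame: the origin (TCP) lies at the very end of the fingers, on their centre line; the grasp point (between the pads) lies 19 mm behind it; z points along the fingers, y is the line along which they close (so a half turn about z gives the same grasp; the last joint's range is limited). The gripper opens to 85 mm and grips with 20 to 120 N. Pads are 22 mm wide; open, the fingers measure 114 mm over their backs; the gripper's body (76 mm by 85 mm) begins 54 mm behind the grasp point. The pads swing forward as they close: fully open they stand 13 mm farther back than shut.
Start: joints at [-1.489, 0.259, 0.021, 1.334, 0, 1.418], TCP at [0.128, -0.535, 0.231] pointing down, gripper open.
Joint ranges: [-3.04, 3.04], [-0.91, 1.82], [-1.04, 1.36], [-1.92, 1.95], [-1.52, 1.45], [-3.14, 3.14]. Speed limits (rad/s): [2.22, 2.22, 2.79, 3.14, 3.14, 3.14].

INTERFACE

Orientations are given as a rotation vector (axis times angle).
In Python, from plant import bot gives the robot as it stands. The module is installed in compiled form; this text tells all that it offers. Calls block until the motion is done:
- bot.movep(position, orientation): joint-space move of the TCP to a pose.
- bot.move_straight(position, max_speed=0.15, orientation=None, until_force=None): straight line of the TCP; orientation=None keeps the orientation; max_speed is the mean speed in m/s. With until_force (N) it stops when the force on the tool has changed by that much, and returns True; else False.
- bot.move_joints(angles): joint-space move.
- bot.set_gripper(opening): finger opening in m; the grip force is fixed at half the most; returns when the fingers have stopped.
- bot.wait(seconds).
- bot.inverse_kinematics(position, orientation): joint angles nearest the present ones, or None.
- bot.get_state(): the state.
- bot.capture(name): name is "scene" or "top"; returns a dict with "color" (384x512x3 uint8, red, green, blue), "camera_matrix" (3x3 intrinsics, pixels), "R" (3x3) and "t" (3): a world point X has camera coordinates R X + t. Camera axes: x right, y down, z forward; pixel columns grow to the right and rows downward; lengths in m; the calibration is good to about 2 mm. A picture is of the moment at which its call begins. There is no depth.
A pose or a line that the arm cannot do raises bot.MotionError and nothing moves.
- bot.finish_job(): hands the job in; it is judged then, once.
The state is a dict: "time_s": time; "joint_pos": joint angles; "dq": joint speeds; "effort": joint torques, N m; "eef_pos": TCP position; "orientation": TCP orientation; "ft_force": force on the tool from outside, world axes, zero at the start; "moment": the same for the moment, N m; "finger_gap": finger opening in m; "finger_force": force on a finger pad.
Only numpy, scipy, OpenCV 4.12 (cv2) and the standard library are available. Lean on these libraries where they do the work, as an engineer would, in place of code of your own. Each camera call takes 0.05 s, during which the arm holds its last target. There are 200 camera calls.

## Working session

There is one attempt and no reset: what is moved stays moved. The work goes in short steps, each a Python script; the robot and the scene stay as the last script left them, time stands still between calls to the robot, and variables do not carry over. Pictures are saved under pics/ and viewed, at most 10 in all, crops included, and the job is handed in when it is done.

```bash
mkdir -p pics
python3 - <<'E'
from plant import bot
import cv2,numpy as np,pickle
d={}
for n in("scene","top"):
    c=bot.capture(n);d[n]=c
    cv2.imwrite(f"pics/{n}0.png",c["color"][:,:,::-1])
    print(n,c["camera_matrix"].round(1).tolist(),c["R"].round(3).tolist(),c["t"].round(3).tolist(), (-c["R"].T@c["t"]).round(3))
pickle.dump(d,open("cap0.pkl","wb"))
s=bot.get_state();print(s["time_s"],s["eef_pos"],s["orientation"],s["finger_gap"])
E
```

```text
scene [[441.1, 0.0, 247.2], [0.0, 441.1, 179.1], [0.0, 0.0, 1.0]] [[0.732, 0.682, -0.006], [0.562, -0.609, -0.559], [-0.385, 0.406, -0.829]] [-0.4, -0.121, 1.953] [ 1.112 -0.594  1.549]
top [[353.0, 0.0, 248.7], [0.0, 353.0, 195.6], [0.0, 0.0, 1.0]] [[-0.004, -1.0, -0.015], [-0.997, 0.005, -0.08], [0.08, 0.015, -0.997]] [0.093, 0.494, 1.312] [0.388 0.071 1.349]
0.1 [ 0.12793999 -0.53465371  0.23072978] [-3.11879454e+00 -3.67881020e-01 -7.54844808e-05] 0.08504495515061458
```

View pics/scene0.png

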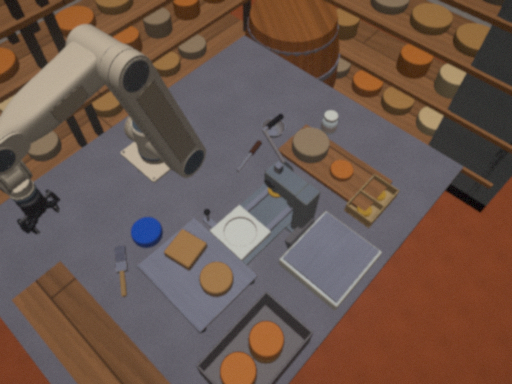

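View pics/top0.png

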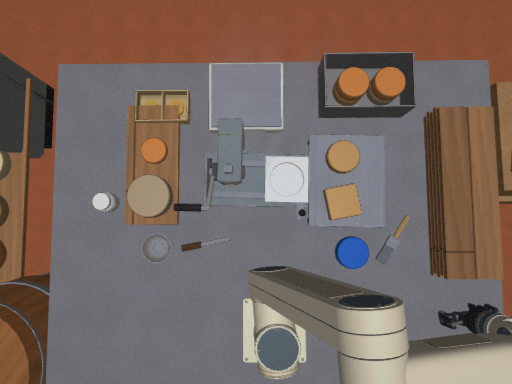

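The scene view shows a round tan wheel (216,278) and a square cheese (186,248) on the deck, the white plate at (240,231) and the blue decoy at (147,231). In the top view these are the wheel at (343,156), square (343,201), nest (287,180), post ball (302,213) and lever grip (188,207).

```bash
cat > h.py <<'E'
import numpy as np,cv2
def ray(c,uv,z):
    d=c["R"].T@np.linalg.inv(c["camera_matrix"])@np.array([uv[0],uv[1],1.]); o=-c["R"].T@c["t"]
    return o+d*(z-o[2])/d[2]
def proj(c,X):
    p=c["camera_matrix"]@(c["R"]@np.asarray(X)+c["t"]); return p[:2]/p[2]
def blobs(c,mask,z,box,amin=30):
    """world-metric contours of mask inside pixel box, on plane z"""
    m=np.zeros_like(mask);x0,y0,x1,y1=box;m[y0:y1,x0:x1]=mask[y0:y1,x0:x1]
    cs,_=cv2.findContours(m,cv2.RETR_EXTERNAL,cv2.CHAIN_APPROX_NONE)
    return [np.array([ray(c,p[0],z)[:2] for p in k],np.float32)for k in cs if cv2.contourArea(k)>amin]
E
python3 - <<'E'
import pickle;from h import *
d=pickle.load(open("cap0.pkl","rb"))
B={"top":((320,130,380,225),(255,145,312,210),(305,130,388,230)),"scene":((160,222,240,300),(200,195,275,262),(130,215,262,330))}
for n in d:
    c=d[n];hsv=cv2.cvtColor(c["color"],cv2.COLOR_RGB2HSV)
    tan=cv2.inRange(hsv,(5,70,60),(25,255,255));white=cv2.inRange(hsv,(0,0,170),(180,40,255))
    for z in(.095,.09):
        for k in blobs(c,tan,z,B[n][0]):print(n,"tan",z,cv2.minAreaRect(k),"circ",cv2.minEnclosingCircle(k))
    for k in blobs(c,white,.0495,B[n][1]):print(n,"white",cv2.minAreaRect(k))
    if n=="top":
        print("deckpx",hsv[218,375],"table",hsv[235,375],hsv[145,395],"deck",hsv[180,375])
        im=c["color"][110:240,170:395,::-1];cv2.imwrite("pics/crop.png",cv2.resize(im,None,fx=3.5,fy=3.5,interpolation=cv2.INTER_CUBIC))
E
```

```text
scene tan 0.095 ((0.6393072009086609, -0.2574918568134308), (0.11115781962871552, 0.11994125694036484), 44.06624221801758) circ ((0.6388069987297058, -0.2575899660587311), 0.06154964491724968)
scene tan 0.095 ((0.4781247079372406, -0.25339630246162415), (0.11817783862352371, 0.1164914146065712), 10.664485931396484) circ ((0.478116512298584, -0.25467395782470703), 0.07734207808971405)
scene tan 0.09 ((0.6376804113388062, -0.25633540749549866), (0.11154001951217651, 0.12035392224788666), 44.06647491455078) circ ((0.6371785998344421, -0.2564338743686676), 0.06176101416349411)
scene tan 0.09 ((0.47594359517097473, -0.252225786447525), (0.11858434975147247, 0.11689212918281555), 10.664481163024902) circ ((0.4759353697299957, -0.2535078525543213), 0.07760775834321976)
scene white ((0.556331217288971, -0.052345000207424164), (0.1570485383272171, 0.16648618876934052), 88.54663848876953)
top tan 0.095 ((0.4665443003177643, -0.24164970219135284), (0.11169102787971497, 0.11680896580219269), 10.87988567352295) circ ((0.46592244505882263, -0.24226170778274536), 0.0764424055814743)
top tan 0.095 ((0.6295146942138672, -0.24655285477638245), (0.11806877702474594, 0.11600565165281296), 89.66229248046875) circ ((0.6281991004943848, -0.24549460411071777), 0.061436377465724945)
top tan 0.09 ((0.4668557643890381, -0.24289610981941223), (0.11213633418083191, 0.11727474629878998), 10.879900932312012) circ ((0.4662313759326935, -0.24351057410240173), 0.07674678415060043)
top tan 0.09 ((0.6304759979248047, -0.24781882762908936), (0.11853955686092377, 0.11646824330091476), 89.66223907470703) circ ((0.629155158996582, -0.24675650894641876), 0.06168088689446449)
top white ((0.554248571395874, -0.047509223222732544), (0.15570026636123657, 0.1709066480398178), 89.0411605834961)
deckpx [113  29 143] table [109  17 118] [117  19 122] deck [110  27 141]
```

View pics/crop.png

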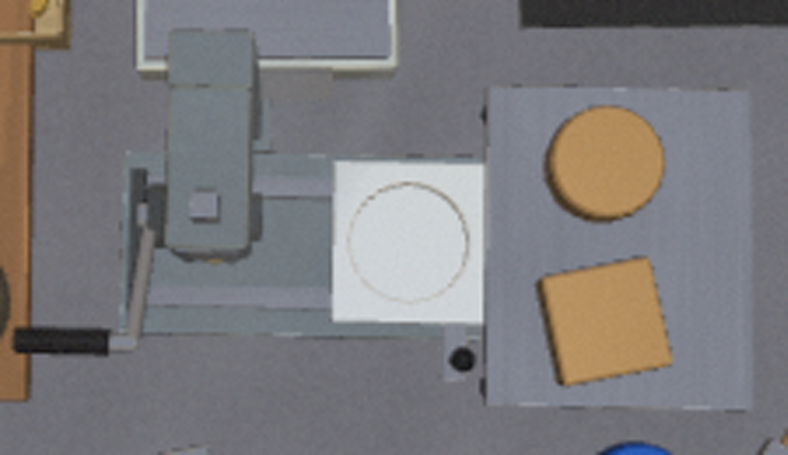

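The crop shows a clear recess ring at about (409,242), the ball at (462,359) and the grip at (62,341). Next I'll refine the press yaw, the ring centre, the ball and the grip.

Run:
```python
import pickle;from h import *
d=pickle.load(open("cap0.pkl","rb"))
B={"top":((305,130,390,232),(262,152,312,206)),"scene":((130,210,262,335),(205,200,275,262))}
for n in d:
    c=d[n];hsv=cv2.cvtColor(c["color"],cv2.COLOR_RGB2HSV)
    g=cv2.cvtColor(c["color"],cv2.COLOR_RGB2GRAY)
    deck=cv2.inRange(hsv,(100,22,128),(125,60,190))|cv2.inRange(hsv,(5,70,60),(25,255,255))
    deck=cv2.morphologyEx(deck,cv2.MORPH_OPEN,np.ones((3,3)))
    for k in blobs(c,deck,.05,B[n][0],2000):print(n,"deck",cv2.minAreaRect(k))
    # recess ring: dark pixels inside the white plate (blackhat)
    x0,y0,x1,y1=B[n][1]
    bh=cv2.morphologyEx(g,cv2.MORPH_BLACKHAT,np.ones((7,7)))
    P=np.array([ray(c,(x,y),.0485)[:2] for y in range(y0,y1) for x in range(x0,x1) if bh[y,x]>10])
    c0=np.array([.555,-.05])
    for _ in range(5):
        r=np.linalg.norm(P-c0,axis=1);Q=P[abs(r-.0625)<.010]
        c0=np.linalg.lstsq(np.c_[2*Q,np.ones(len(Q))],(Q**2).sum(1),rcond=None)[0];R=np.sqrt(c0[2]+c0[0]**2+c0[1]**2);c0=c0[:2]
    print(n,"ring",c0,R,len(Q))
    dark=cv2.inRange(g,0,60)
    box={"top":[(165,195,215,216),(296,206,309,219)],"scene":[(258,108,292,140),(200,203,215,220)]}[n]
    for b in box:
        m=np.zeros_like(dark);m[b[1]:b[3],b[0]:b[2]]=dark[b[1]:b[3],b[0]:b[2]]
        nn,l,s,ce=cv2.connectedComponentsWithStats(m)
        for i in range(1,nn):
            if s[i,4]>8:
                print(n,b,"dark",s[i].tolist(),ce[i].round(2), cv2.minAreaRect(np.argwhere(l==i)[:,::-1].astype(np.float32)))
c=d["scene"];im=c["color"][90:250,180:340,::-1];cv2.imwrite("pics/crop2.png",cv2.resize(im,None,fx=3.7,fy=3.7,interpolation=cv2.INTER_CUBIC))
```

```text
scene deck ((0.5505291223526001, -0.27387046813964844), (0.2687947750091553, 0.3322944641113281), 89.05223846435547)
scene ring [ 0.55591578 -0.05159591] 0.060272332347407635 147
scene (258, 108, 292, 140) dark [267, 114, 16, 15, 92] [274.64 120.59] ((274.74615478515625, 120.53077697753906), (5.086935997009277, 18.24280548095703), 52.12501525878906)
scene (200, 203, 215, 220) dark [204, 209, 6, 7, 27] [206.52 211.81] ((206.50003051757812, 212.00003051757812), (4.949747085571289, 4.949747085571289), 45.0)
top deck ((0.548919677734375, -0.2704962491989136), (0.2751792371273041, 0.33727872371673584), 88.05562591552734)
top ring [ 0.55388588 -0.04882759] 0.06279607486809125 140
top (165, 195, 215, 216) dark [165, 195, 8, 17, 26] [169.08 203.38] ((169.18966674804688, 203.27587890625), (2.0426487922668457, 17.45536231994629), 21.801406860351562)
top (165, 195, 215, 216) dark [174, 203, 27, 9, 190] [187.09 206.98] ((187.02317810058594, 206.9208984375), (26.259002685546875, 7.114311695098877), 2.290609836578369)
top (296, 206, 309, 219) dark [299, 210, 6, 6, 33] [301.7  212.42] ((301.5, 212.5), (5.0, 5.0), 90.0)
```

View pics/crop2.png

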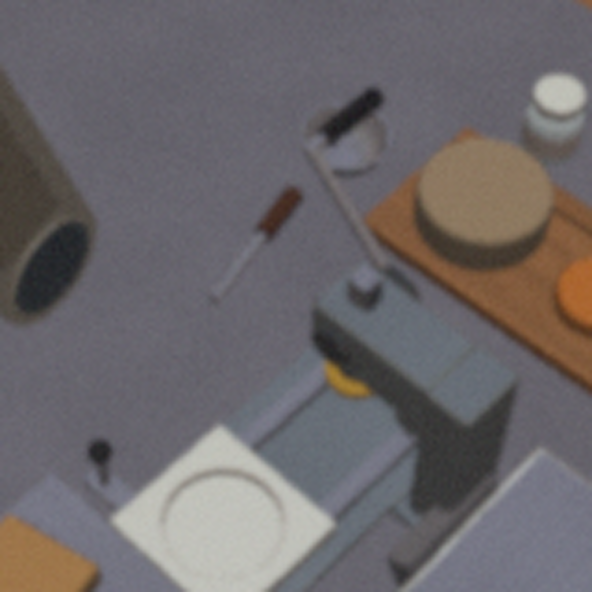

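```bash
cat >> h.py <<'E'
from scipy.spatial.transform import Rotation as Rn
def tri(cs,uvs):
    A=[]
    for c,uv in zip(cs,uvs):
        P=c["camera_matrix"]@np.c_[c["R"],c["t"]]; A+= [uv[0]*P[2]-P[0],uv[1]*P[2]-P[1]]
    X=np.linalg.svd(np.array(A))[2][-1]; return X[:3]/X[3]
def down(ang):
    "tool down, tool x at angle ang in the world xy plane"
    x=np.array([np.cos(ang),np.sin(ang),0]);z=np.array([0,0,-1.]);return Rn.from_matrix(np.c_[x,np.cross(z,x),z]).as_rotvec()
yaw=-.024
py=np.array([-np.sin(yaw),np.cos(yaw),0]);px=np.array([np.cos(yaw),np.sin(yaw),0])
nest=np.array([.555,-.050,0]);wheel=np.array([.6325,-.252,0])
u=(nest-wheel)/np.linalg.norm(nest-wheel);ua=np.arctan2(u[1],u[0])
Z=lambda p,z:np.array([p[0],p[1],z])
def tanwheel(c,z,guess):
    "centre of round tan wheel (underside z) corrected for the visible side; blob nearest guess"
    hsv=cv2.cvtColor(c["color"],cv2.COLOR_RGB2HSV);tan=cv2.inRange(hsv,(5,70,60),(25,255,255))
    u0,v0=proj(c,Z(guess,z+.03)).astype(int);k=min(blobs(c,tan,z+.045,(u0-35,v0-35,u0+35,v0+35)),key=lambda k:np.linalg.norm(k.mean(0)-guess[:2]))
    o=-c["R"].T@c["t"];q=np.array(cv2.minEnclosingCircle(k)[0])
    m=(k.max(0)+k.min(0))/2
    return m-.0225/(o[2]-z)*(o[:2]-m),k.max(0)-k.min(0)
E
python3 - <<'E'
import pickle;from h import *;from plant import bot
d=pickle.load(open("cap0.pkl","rb"));cs=[d["scene"],d["top"]]
for n,a,b in(("grip",(274.7,120.6),(187,206.9)),("ball",(206.5,211.9),(301.6,212.5))):
    X=tri(cs,(a,b));r=X-nest;print(n,X.round(4),"press",(r@px).round(4),(r@py).round(4))
for c in cs:print(tanwheel(c,.05,wheel))
st=wheel-.075*u
for a in(ua,ua+np.pi):
    for z in(.2,.056):print(np.degrees(a),bot.inverse_kinematics(Z(st,z),down(a)),bot.inverse_kinematics(Z(nest-.053*u,z),down(a)))
E
```

```text
grip [0.4386 0.2674 0.3191] press -0.124 0.3145
ball [ 0.4275 -0.0972  0.0972] press -0.1263 -0.0502
(array([ 0.63114882, -0.25199917]), array([0.11774653, 0.11606932], dtype=float32))
(array([ 0.6336474 , -0.25200772]), array([0.11605352, 0.11819437], dtype=float32))
110.98997845003707 [-0.56848688  0.59950968  0.49139016  1.46267681  0.          0.63596521] [-0.31562129  0.32428238  0.03556465  1.28207859  0.          0.8888308 ]
110.98997845003707 [-0.56848688  0.65214402  0.22108411  1.13973642  0.          0.63596521] [-0.31562129  0.4164663  -0.2099773   0.94435273  0.          0.8888308 ]
290.9899784500371 [-5.68486880e-01  5.99509679e-01  4.91390160e-01  1.46267681e+00
  4.44089210e-16 -2.50562744e+00] [-3.15621288e-01  3.24282381e-01  3.55646463e-02  1.28207859e+00
  4.44089210e-16 -2.25276185e+00]
290.9899784500371 [-5.68486880e-01  6.52144016e-01  2.21084110e-01  1.13973642e+00
  4.44089210e-16 -2.50562744e+00] [-3.15621288e-01  4.16466303e-01 -2.09977297e-01  9.44352727e-01
  4.44089210e-16 -2.25276185e+00]
```

Run:
```python
from h import *;from plant import bot
bot.movep(Z(wheel-.075*u,.2),down(ua))
bot.move_straight(Z(wheel-.075*u,.056),.15)
print(bot.get_state()["ft_force"].round(1))
e=nest-(.053+.095)*u
bot.move_straight(Z(e,.056),.08)
s=bot.get_state();print(s["time_s"],s["eef_pos"],s["ft_force"].round(1),s["finger_gap"])
for n in("scene","top"):
    c=bot.capture(n);cv2.imwrite(f"pics/{n}1.png",c["color"][:,:,::-1])
    try:
        w,sz=tanwheel(c,.05,nest-.095*u);r=w-s["eef_pos"][:2];print(n,w,sz,"ahead",r@u[:2],"side",r@np.array([-u[1],u[0]]))
    except Exception as ex:print(n,ex)
a=cv2.imread("pics/scene1.png")[150:350,100:330];cv2.imwrite("pics/c1.png",cv2.resize(a,None,fx=2.5,fy=2.5))
```

```text
[ 0.5 -0.2  0.3]
5.2083 [ 0.60815176 -0.18846641  0.05597099] [ 0.9 -2.5  1.4] 0.08537031073221722
scene [ 0.60605314 -0.11106547] [0.08102518 0.05884562] ahead 0.07301658579775494 side -0.025766012430340084
top [ 0.59025062 -0.1298313 ] [0.11548454 0.09330219] ahead 0.06115653828945296 side -0.004290090934611792
```

View pics/c1.png

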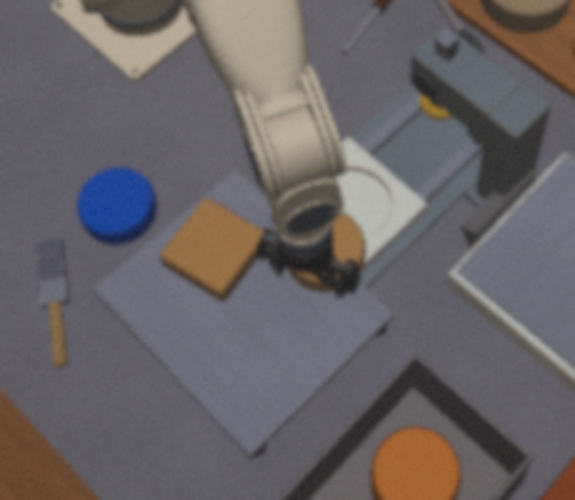

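The wheel sits cradled between the fingers at about (330,255), clear of the square. From its front edge it is about 50 mm ahead of the TCP, and I'll continue slowly from here.

Run:
```python
from h import *;from plant import bot
bot.move_straight(Z(nest-.075*u,.056),.06)
for k in range(2):
    hit=bot.move_straight(Z(nest-.047*u,.056),.03,until_force=6)
    s=bot.get_state();print(hit,s["time_s"],((s["eef_pos"]-nest)@u).round(4),s["ft_force"].round(1))
    if not hit or (s["eef_pos"]-nest)@u>-.052: break
bot.wait(.2);bot.move_straight(Z(nest-.085*u,.056),.15)
bot.move_straight(Z(nest-.085*u,.2),.2)
bot.movep(Z(nest-.23*u,.2),down(ua))
s=bot.get_state();print(s["time_s"])
for n in("scene","top"):
    c=bot.capture(n);cv2.imwrite(f"pics/{n}2.png",c["color"][:,:,::-1])
    print(n,tanwheel(c,.0375,nest))
a=cv2.imread("pics/scene2.png")[150:310,150:310];b=cv2.imread("pics/top2.png")[130:230,240:340]
cv2.imwrite("pics/c2.png",np.hstack([cv2.resize(x,(390,390),interpolation=2)for x in(a,b)]))
```

```text
False 7.7583 -0.0469 [-0.1 -0.6  0.3]
9.8583
scene (array([ 0.55277961, -0.04657347]), array([0.11854267, 0.11897024], dtype=float32))
top (array([ 0.55390097, -0.04684222]), array([0.11276746, 0.11539388], dtype=float32))
```

View pics/c2.png

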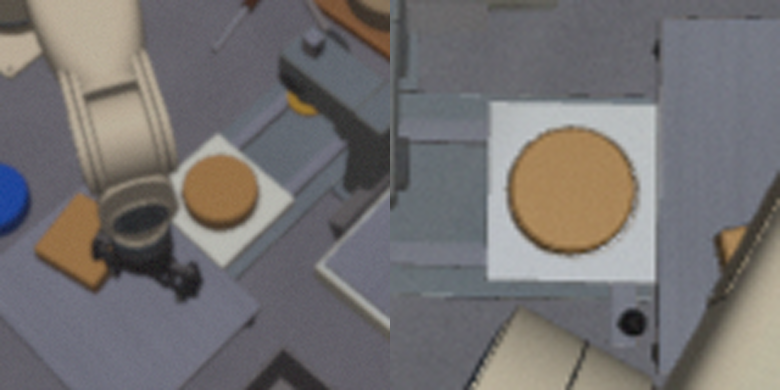

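The wheel now appears inside the recess, centred on the ring within a few mm. I'll confirm that by touching its top with closed fingers: it should be at z = 0.0825 if seated.

Run:
```python
from h import *;from plant import bot
bot.set_gripper(0)
w=np.array([.5545,-.048,0])
bot.movep(Z(w-.035*py,.16),down(ua))
for o in(-.035*py,.035*py,-.035*px):
    bot.move_straight(Z(w+o,.1),.2)
    h=bot.move_straight(Z(w+o,.074),.03,until_force=8)
    s=bot.get_state();print(h,s["eef_pos"].round(4),s["ft_force"].round(1),s["time_s"])
    bot.move_straight(Z(w+o,.1),.2)
bot.move_straight(Z(w,.2),.25)
P=nest-.125*px-.1*py
for a in (0,np.pi):print(bot.inverse_kinematics(Z(P,.16),down(yaw+a)),bot.inverse_kinematics(Z(P+.28*py,.082),down(yaw+a)))
```

```text
True [ 0.5537 -0.0829  0.0825] [-1.6  0.7  9.2] 12.625
True [ 0.5553 -0.0133  0.0825] [-2.1  0.5  7.1] 13.9833
True [ 0.5196 -0.0469  0.0826] [-1.7  1.3  8.2] 15.2417
[-0.51698543  0.12783326 -0.33332513  1.10963793  0.          2.64860723] [ 0.11192993  0.19727226 -0.46676234  0.90676173  0.         -3.00566272]
[-0.51698543  0.12783326 -0.33332513  1.10963793  0.         -0.49298543] [ 0.11192993  0.19727226 -0.46676234  0.90676173  0.          0.13592993]
```

The wheel is fully down and level: all three touches read 82.5 mm. Next I push the carriage.

Run:
```python
from h import *;from plant import bot
O=nest-.126*px;o=down(yaw+np.pi)
bot.movep(Z(O-.097*py,.16),o)
bot.move_straight(Z(O-.097*py,.083),.15)
bot.move_straight(Z(O+.09*py,.083),.08)
s=bot.get_state();print(s["time_s"],s["ft_force"].round(1))
h=bot.move_straight(Z(O+.165*py,.083),.04,until_force=18)
s=bot.get_state();print(h,s["time_s"],s["ft_force"].round(1),((s["eef_pos"]-nest)@py).round(4),((s["eef_pos"]-nest)@px).round(4))
e=s["eef_pos"]
bot.move_straight(Z(e-.03*py,.083),.1)
bot.move_straight(Z(e-.03*py,.2),.2)
bot.movep(Z(e-.1*px-.15*py,.25),o)
for n in("scene","top"):
    c=bot.capture(n);cv2.imwrite(f"pics/{n}3.png",c["color"][:,:,::-1])
a=cv2.imread("pics/scene3.png")[90:250,180:340];b=cv2.imread("pics/top3.png")[120:230,150:260]
cv2.imwrite("pics/c3.png",np.hstack([cv2.resize(x,(390,390),interpolation=2)for x in(a,b)]))
print(bot.get_state()["time_s"])
```

```text
20.525 [ 1.2 -5.9 -0.5]
True 21.5583 [ 0.8 -9.2  2.2] 0.1245 -0.1258
23.55
```

View pics/c3.png

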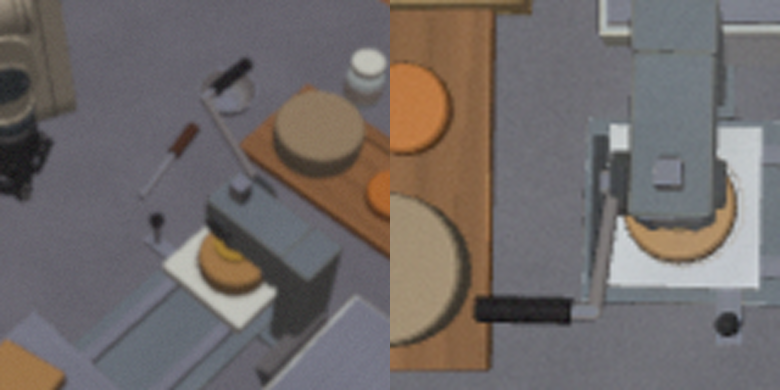

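The carriage is under the stamp with the wheel in it: the ball is at about (157,219) in the left half and (727,324) in the right half. I'll check the ball's travel to confirm it is home.

Run:
```python
import pickle;from h import *
d=pickle.load(open("cap0.pkl","rb"));
uv=[];cs=[d["scene"],d["top"]];pts=[]
for n,f in(("scene",390/160),("top",390/110)):
    o={"scene":(180+157/f,90+219/f),"top":(150+(727-390)/f,120+324/f)}[n]
    g=cv2.imread(f"pics/{n}3.png",0);x,y=int(o[0]),int(o[1]);m=g[y-6:y+7,x-6:x+7]<62
    l=cv2.connectedComponentsWithStats(m.astype(np.uint8));i=1+np.argmax(l[2][1:,4]);uv.append(l[3][i]+(x-6,y-6));print(l[2][i])
X=tri(cs,uv);r=X-nest;print(X.round(4),r@px,r@py,"travel",np.linalg.norm((X-[.4275,-.0972,.0972])[:2]))
for c,a,b in zip(cs,uv,[(206.5,211.9),(301.6,212.5)]):print((ray(c,a,.1)-ray(c,b,.1)).round(4))
from plant import bot
H=nest+.254*py+.058*py
for th in(0,.6,1.2):
    an=np.pi/4-th;p=H-px*.17*np.cos(an);z=.206+.17*np.sin(an)
    for a in(np.pi/2,np.pi,0):print(th,a,Z(p,z+.011).round(3),bot.inverse_kinematics(Z(p,z+.011),down(yaw+a)))
```

```text
[ 4  5  5  6 25]
[ 3  4  7  6 30]
[0.4328 0.1034 0.0978] -0.12588491258626644 0.15039017870134785 travel 0.2006367869988891
[0.0049 0.2004 0.    ]
[0.0053 0.2002 0.    ]
0 1.5707963267948966 [0.442 0.265 0.337] [ 3.76545858e-01  1.90336912e-01  1.97031339e-01  1.57749075e+00
 -4.44089210e-16  1.97134218e+00]
0 3.141592653589793 [0.442 0.265 0.337] [0.37654586 0.19033691 0.19703134 1.57749075 0.         0.40054586]
0 0 [0.442 0.265 0.337] [ 0.37654586  0.19033691  0.19703134  1.57749075  0.         -2.7410468 ]
0.6 1.5707963267948966 [0.395 0.266 0.248] [ 4.15653674e-01  1.28052412e-01 -1.02944262e-01  1.33979965e+00
 -4.44089210e-16  2.01045000e+00]
0.6 3.141592653589793 [0.395 0.266 0.248] [ 0.41565367  0.12805241 -0.10294426  1.33979965  0.          0.43965367]
0.6 0 [0.395 0.266 0.248] [ 0.41565367  0.12805241 -0.10294426  1.33979965  0.         -2.70193898]
1.2 1.5707963267948966 [0.407 0.266 0.149] [ 4.05447266e-01  1.91347995e-01 -2.84946276e-01  1.09450206e+00
 -4.44089210e-16  2.00024359e+00]
1.2 3.141592653589793 [0.407 0.266 0.149] [ 0.40544727  0.191348   -0.28494628  1.09450206  0.          0.42944727]
1.2 0 [0.407 0.266 0.149] [ 0.40544727  0.191348   -0.28494628  1.09450206  0.         -2.71214539]
```

The carriage travelled 200.4 mm, so it is home. Now the lever.

Run:
```python
from h import *;from plant import bot
H=nest+.313*py;o=down(yaw+np.pi)
def T(th,dz=0):
    an=np.pi/4-th;p=H-px*(.001+.17*np.cos(an));return Z(p,.217+.17*np.sin(an)+dz)
bot.movep(T(0,.06),o)
h=bot.move_straight(T(0,-.012),.04,until_force=3)
s=bot.get_state();print(h,s["eef_pos"].round(4),T(0).round(4),s["ft_force"].round(1))
for th in np.arange(.1,1.11,.1):
    if T(th)[2]<bot.get_state()["eef_pos"][2]:
        bot.move_straight(T(th),.06)
s=bot.get_state();print(s["time_s"],s["eef_pos"].round(4),s["ft_force"].round(1))
h=bot.move_straight(T(1.23,-.006),.03,until_force=25)
bot.wait(.2);s=bot.get_state();print(h,s["time_s"],s["eef_pos"].round(4),T(1.2).round(4),s["ft_force"].round(1))
bot.move_straight(s["eef_pos"]+[0,0,.12],.2)
bot.movep(Z(nest-.2*px,.3),o)
for n in("scene","top"):
    c=bot.capture(n);cv2.imwrite(f"pics/{n}4.png",c["color"][:,:,::-1])
a=cv2.imread("pics/scene4.png")[90:250,180:340];b=cv2.imread("pics/top4.png")[120:230,150:260]
cv2.imwrite("pics/c4.png",np.hstack([cv2.resize(x,(390,390),interpolation=2)for x in(a,b)]))
print(bot.get_state()["time_s"])
```

```text
True [0.4409 0.2658 0.3323] [0.4413 0.2658 0.3372] [ 0.3 -0.2  0.3]
31.1167 [0.3997 0.2666 0.1639] [-0.6  0.  -0. ]
True 31.95 [0.4052 0.2668 0.1482] [0.406  0.2667 0.1485] [-4.8 -2.1 13.3]
34.0083
```

View pics/c4.png

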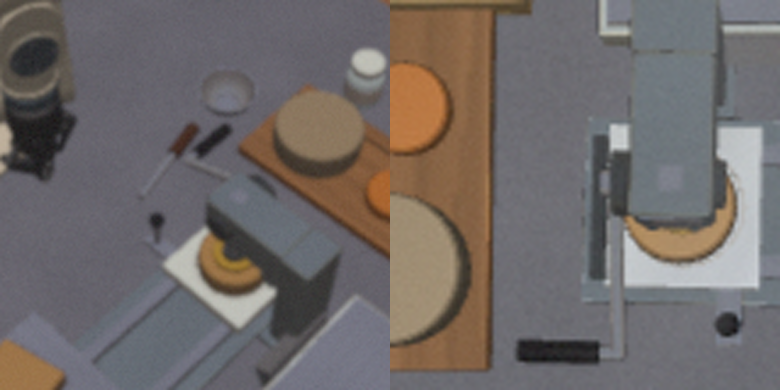

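The lever is down, with the grip at (213,140) in the left half and (558,351) in the right half, and the stamp is on the wheel. I'll check the grip height before handing in.

Run:
```python
import pickle;from h import *
d=pickle.load(open("cap0.pkl","rb"))
X=tri([d["scene"],d["top"]],[(267.4,147.4),(197.4,219.)]);r=X-nest
print(X,r@px,r@py,"lever",np.pi/4-np.arcsin((X[2]-.206)/.17))
```

```text
[0.40739866 0.2686862  0.13068056] -0.15520656700908086 0.31505233022981005 lever 1.244402264399546
```

```bash
python3 -c "
from plant import bot
print(bot.finish_job())"
```

```text
the job is handed in; nothing more can be done
None
```

The job is handed in: the wheel is seated flat in the recess, the carriage is home and the lever is at its lower stop, with the stamp seen down on the cheese; the stamp force could not be measured and the judge returned no verdict.

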